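# Open the box with the concealed catch

### The arm

A 6-joint arm with a two-finger parallel gripper is mounted at the origin on a cart in front of the work surface, level with it; the furniture and walls round the work are solid. World frame = base frame: x ahead of the robot, y to its left, z up, the work surface at z = 0. Lengths are in mm, angles in rad, forces in N, time in s.
With the tool pointing down it reaches from about 275 to 750 mm from the base axis. Payload 10.2 kg.
Tool frame: the origin (TCP) lies where the fingers leave the gripper's body, on its centre line; the fingertips stand 73 mm ahead of it and the grasp point (between the pads) lies 54 mm ahead of it; z points along the fingers, y is the line along which they close (so a half turn about z gives the same grasp; the last joint's range is limited). The gripper opens to 85 mm and grips with 20 to 120 N. Pads are 22 mm wide; open, the fingers measure 114 mm over their backs; the gripper's body (76 mm by 85 mm) begins 54 mm behind the grasp point. The pads swing forward as they close: fully open they stand 13 mm farther back than shut.
Start: joints at [1.011, 0.313, 1.498, -0, 1.331, -0.223], TCP at [173.509, 495.506, 303.894] pointing down, gripper open.
Joint ranges: [-2.94, 2.94], [-0.97, 2.17], [0.19, 2.56], [-1.23, 4.37], [0.02, 3.11], [-2.88, 2.88]. Speed limits (rad/s): [2.39, 2.39, 3.01, 3.14, 3.14, 3.14].

### API

Orientations are given as a unit quaternion [w, x, y, z].
In Python, from rig import ctrl gives the robot as it stands.
- The arm moves only by the shell command python3 -m creep 'ROWS' [OPENING] [FORCE]. ROWS is JSON, a list that holds one entry, the list of rows, each a list of 6 numbers: the shift along the world's x, y, z in units of 25 mm (1.0 is 25 mm), then the turn, a rotation vector about the world's x, y, z in units of 5 degrees (1.0 is 5 degrees). In form: [[[x, y, z, ax, ay, az], ...]]. A call has 1 to 20 rows; each row is the pose to reach, as a shift and turn from the pose commanded when the call began; what a row does not reach only later rows make up. A row lasts 1/12 s, in which the tool goes at most 41.7 mm and 7.16 degrees, less where a joint would pass 70% of its speed; a pose out of reach is approached as far as the arm can. A call with a gripper value outside its range is refused whole. OPENING is the finger opening in mm, from 0 to 85.4, set as the call begins (- or left out, the last holds). The fingers move at their own pace and stop on an object; FORCE is the grip in N (left out, the last holds). Time passes only in rows, so rows that repeat a pose let the fingers close. It gives the time, the measured TCP pose, the force, the opening and the grip force at its end, in the units of the state.
- ctrl.sense(): the state, without advancing time (a new reading comes with each control period).
- ctrl.capture(name): name is "scene" or "top"; returns a dict with "image" (384x512x3 uint8, red, green, blue), "fx", "fy", "cx", "cy" (pixels), "k1" (the pictures are not rectified: a ray, as slopes to the right and down, at radius r is drawn at 1 + k1 r^2 times it, then the intrinsics apply), "R" (3x3) and "t" (3): a world point X has camera coordinates R X + t. Camera axes: x right, y down, z forward; pixel columns grow to the right and rows downward; lengths in mm; the calibration is good to about 2 mm. A picture is of the moment at which its call begins. There is no depth.
- ctrl.finish_job(): hands the job in; it is judged then, once.
The state is a dict: "time_s": time; "joints": joint angles; "dq": joint speeds; "tau": joint torques, N m; "eef_pos": TCP position; "ee_rot": TCP orientation; "force": force on the tool from outside, world axes, zero at the start; "wrist_torque": the same for the moment, N m; "grip_width": opening from 0.0 (shut) to 1.0 (fully open); "grip_force": force on a finger pad.
Only numpy, scipy, OpenCV 4.12 (cv2) and the standard library are available. Lean on these libraries where they do the work, as an engineer would, in place of code of your own. Each camera call takes 0.05 s, during which the arm holds its last target. There are 200 camera calls.

### The job

The flat wooden box on the worktop is held shut by a concealed catch: of the four flush round discs in its top one gives under a finger, and nothing shows which. Feel across the discs with gentle fingertip pressure, press in the one that gives so that the flap springs up, then push the flap with the fingers all the way back until it leans fully open, past upright. Grip and lift nothing, and leave the things standing on and round the box where they are.

Things in the scene. Friction and masses are not known exactly. Their poses are not given: they have to be found in the camera images.
- box: Flat plain wooden box, 210 (x) x 340 (y) x 70 mm tall, fixed on the worktop. Origin: centre of its underside; z up, -x is its front, towards the robot (turned up to 0.25 rad). The front half of its top is a flap; behind it is a solid board with four identical 47 mm wooden discs let in flush, 64 mm apart in a row along y. One is the catch, another each time; the other three are solid.
- place_0 (a point): Centre of the upper face of the disc at place 0 (flush with the box's top, 70 mm above the worktop); places run 0 to 3 from the right end (-y) to the left (+y). Fixed to the box, axes as the box.
- place_1 (a point): Centre of the upper face of the disc at place 1 (flush with the box's top, 70 mm above the worktop); places run 0 to 3 from the right end (-y) to the left (+y). Fixed to the box, axes as the box.
- place_2 (a point): Centre of the upper face of the disc at place 2 (flush with the box's top, 70 mm above the worktop); places run 0 to 3 from the right end (-y) to the left (+y). Fixed to the box, axes as the box.
- place_3 (a point): Centre of the upper face of the disc at place 3 (flush with the box's top, 70 mm above the worktop); places run 0 to 3 from the right end (-y) to the left (+y). Fixed to the box, axes as the box.
- catch (a joint): How far the one disc that gives is pressed in, in m: 0 flush, 0.007 at its stop. Its spring takes about 1 N to start and 4 to 5 N to bottom; the flap is let go at about 4 mm. It springs back when released. This value does not tell which place the disc is at.
- flap (a joint): Opening angle of the flap in rad: 0 shut and flush, 2.0 at its stop, leaning back past upright. Held shut by the catch; once released a spring raises it in 2 to 3 s to about 1.25 rad, still tilted towards the robot, where it stays until pushed. Its hinge is stiff (under 1 N at the lip) and keeps it where it is pushed beyond that.
- hinge_line (a point): Middle of the flap's hinge line, which runs along the box's y, 16.5 mm behind the box's centre, 65 mm above the worktop. Fixed to the box, axes as the box. The flap reaches 108 mm from this line to its free lip (forwards when shut), is 242 mm wide along y and 8 mm thick.
- egg_cup: Turned wooden egg cup, 48 mm wide, 58 mm tall, standing on the box's top at its left front, beside the flap. A bystander; origin at the centre of its underside.
- mug: Dark and white mug, 82 mm wide (114 with handle), 97 mm tall, on the worktop left of the box. A bystander; origin at the centre of its underside.
- ramekin: Small white ramekin, 69 mm wide, 38 mm tall, on the worktop right of the box. A bystander; origin at the centre of its underside.
- spice_jar: Spice jar with red cap, 45 mm wide, 106 mm tall, on the worktop right of the box. A bystander; origin at the centre of its underside.
- small_tin: Small food tin, 57 mm wide, 72 mm tall, on the worktop left of the box. A bystander; origin at the centre of its underside.
- fish_tin: Flat round tin, 86 mm wide, 40 mm tall, on the worktop well right of the box. A bystander; origin at the centre of its underside.
- honey_jar: Honey jar with red lid, 65 mm wide, 100 mm tall, on the worktop well right of the box. A bystander; origin at the centre of its underside.

How it is judged:
By the outcome, as a careful person would: the job done as asked, in the order asked, and still so for the second after the job is handed in, with the robot touching nothing.
It also fails if it takes over 54 s, if anything falls off the work surface, if the arm or the gripper's body presses on something with over 40 N, if the wrist force passes 120 N, or if a joint passes its speed limit or range.

## Working session

There is one attempt and no reset: what is moved stays moved. The work goes in short steps, Python scripts to look and compute and a shell command to move; the robot and the scene stay as the last step left them, time stands still between calls to the robot, and variables do not carry over. Pictures are saved under pics/ and viewed, at most 10 in all, crops included, and the job is handed in when it is done.

```bash
mkdir -p pics
cat > h.py <<'E'
import numpy as np,cv2
from rig import ctrl
def cap(n,f):
    c=ctrl.capture(n); cv2.imwrite(f'pics/{f}.png',c['image'][:,:,::-1]); np.save(f'pics/{f}.npy',{k:c[k] for k in c if k!='image'},allow_pickle=True); return c
def ld(f): return np.load(f'pics/{f}.npy',allow_pickle=True).item()
def ray(c,u,v):
    K=np.array([[c['fx'],0,c['cx']],[0,c['fy'],c['cy']],[0,0,1.]])
    p=cv2.undistortPoints(np.array([[[u,v]]],float),K,np.array([c['k1'],0,0,0.]))[0,0]
    R=np.array(c['R']);t=np.array(c['t']).ravel()
    return -R.T@t, R.T@np.array([p[0],p[1],1])
def at(c,u,v,z):
    o,d=ray(c,u,v); return o+d*(z-o[2])/d[2]
def proj(c,X):
    q=np.array(c['R'])@np.array(X,float)+np.array(c['t']).ravel(); s=q[:2]/q[2]; s=s*(1+c['k1']*(s@s))
    return s*[c['fx'],c['fy']]+[c['cx'],c['cy']]
E
python3 -c "
from h import *
a=cap('scene','s0');b=cap('top','t0')
cv2.imwrite('pics/t0b.png',cv2.resize(b['image'][:,:,::-1],(800,600),interpolation=2))
cv2.imwrite('pics/s0b.png',cv2.resize(a['image'][:,:,::-1],(800,600),interpolation=2))
print({k:v for k,v in ctrl.sense().items()},a['k1'],b['k1'])"
```

```text
{'time_s': 0.1, 'joints': array([ 1.01061085e+00,  3.13428626e-01,  1.49836842e+00, -1.87228899e-05,
        1.33101832e+00, -2.23446429e-01]), 'dq': array([ 0.00053909, -0.00152962, -0.00089607,  0.00113041, -0.00070958,
        0.00073103]), 'tau': array([ 1.72636264e-03, -4.12904084e+01, -2.60136974e+01, -2.48014785e-04,
        3.11577387e-03,  1.02320874e-05]), 'eef_pos': array([173.42158747, 495.37068925, 303.37180924]), 'ee_rot': array([-2.25053801e-04,  1.67572925e-01,  9.85859494e-01, -5.68497990e-04]), 'force': array([-0.168674  ,  0.35472504,  0.04498707]), 'wrist_torque': array([-0.00801875,  0.02065302, -0.01989316]), 'grip_force': 0.0, 'grip_width': 0.9999991743557752} 0.03380573273576751 0.001273726790293782
```

View pics/t0b.png

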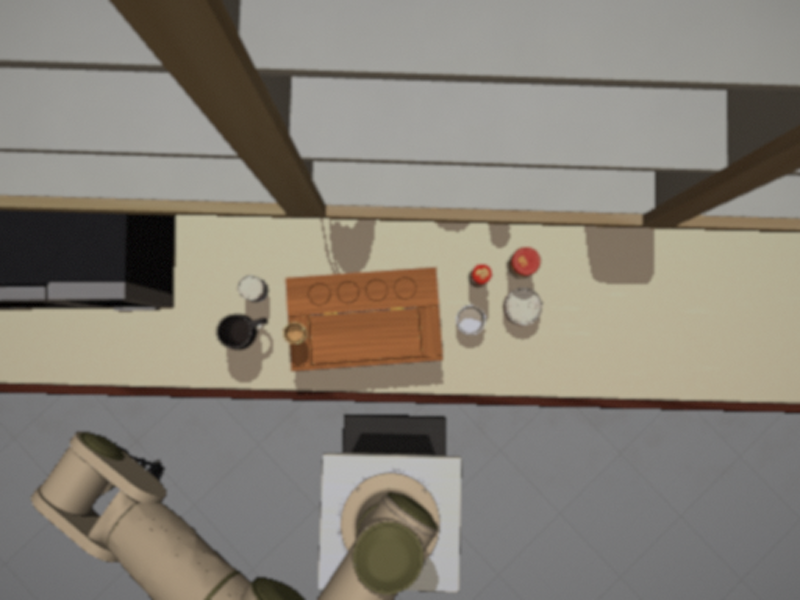

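View pics/s0b.png

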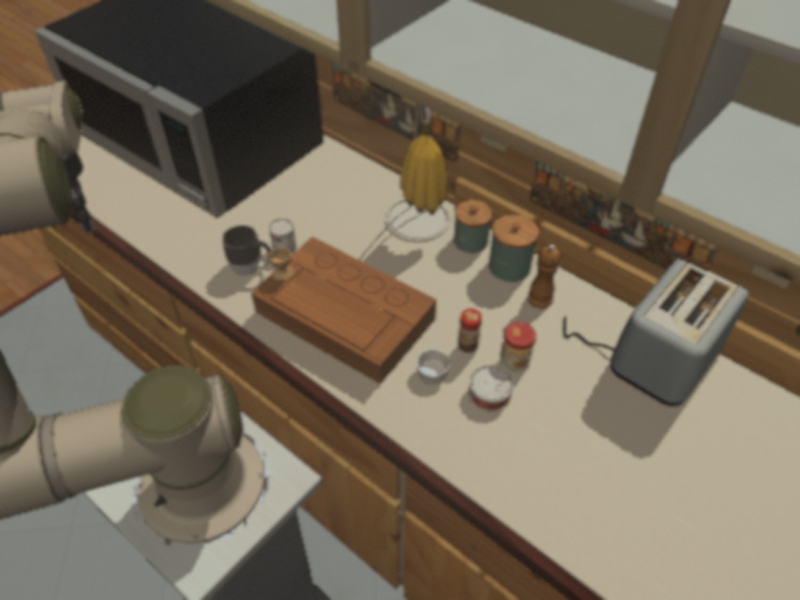

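The top view shows the discs at about (319,293), (348,292), (376,290) and (405,288), with the flap in front of them and the egg cup at the flap's left edge. The scene view shows the discs at about (325,260), (349,270), (373,284) and (397,297).

```bash
python3 -c "
from h import *
T=ld('t0');S=ld('s0');f=lambda p:((p[0]+.5)/1.5625-.5,(p[1]+.5)/1.5625-.5)
for n,c,P in(('top',T,[(405,288),(376,290),(348,292),(319,293)]),('sc',S,[(397,297),(373,284),(349,270),(325,260)])):
  Q=np.array([at(c,*f(p),70) for p in P]);print(n,Q.round(0).tolist(),np.linalg.norm(np.diff(Q,axis=0),axis=1))
  d=Q[3]-Q[0];print('yaw',np.arctan2(-d[0],d[1]),'mean',Q.mean(0))
for p in[(287,278),(436,268),(441,360),(292,370)]:print('corner',at(T,*f(p),70).round())
print('egg top',at(T,*f((296,331)),128).round(),'jar',at(T,*f((481,274)),106).round(),'sc eggtop',at(S,*f((280,257)),128).round(),'jar',at(S,*f((470,316)),106).round(),'mugtop',at(T,*f((237,331)),97).round(),'mughandle',at(T,*f((265,323)),60),'tin',at(T,*f((251,287)),72).round())
print('campos',ray(T,0,0)[0],ray(S,0,0)[0])
"
```

```text
top [[530.0, -18.0, 70.0], [524.0, 46.0, 70.0], [517.0, 109.0, 70.0], [513.0, 173.0, 70.0]] [65.01109779 62.67425897 64.69796438]
yaw 0.08723525642317537 mean [520.92634587  77.44308252  70.        ]
sc [[530.0, -19.0, 70.0], [525.0, 45.0, 70.0], [523.0, 113.0, 70.0], [511.0, 174.0, 70.0]] [64.1104527  68.08526418 62.87043087]
yaw 0.10124949353733388 mean [522.29356686  78.10466401  70.        ]
corner [545. 246.  70.]
corner [577. -87.  70.]
corner [ 372. -103.   70.]
corner [341. 226.  70.]
egg top [426. 212. 128.] jar [ 562. -184.  106.] sc eggtop [418. 211. 128.] jar [ 562. -185.  106.] mugtop [423. 345.  97.] mughandle [443.15682927 292.29352012  60.        ] tin [522. 325.  72.]
campos [ 387.30169303  -13.79249131 1658.19267992] [-245.70762231 -679.45626924 1233.4718722 ]
```

```bash
python3 -m creep '[[[0.5,-0.5,0,0,0,0.3],[1.5,-1.5,0,0,0,0.6],[2.5,-2.4,0,0,0,1],[3.6,-3.4,0,0,0,1.4],[4.7,-4.4,0,0,0,1.8],[5.8,-5.5,0,0,0,2.2],[6.9,-6.5,0,0,0,2.6],[8,-7.6,-0.3,0,0,3],[9.1,-8.6,-0.7,0,0,3.4],[10.2,-9.7,-1.2,0,0,3.8],[11.3,-10.7,-1.8,0,0,4.2],[12.3,-11.6,-2.4,0,0,4.6],[13.1,-12.4,-3,0,0,4.9],[13.5,-12.8,-3.6,0,0,4.9],[13.6,-12.9,-4.2,0,0,4.9],[13.6,-12.9,-4.7,0,0,4.9],[13.6,-12.9,-5,0,0,4.9],[13.6,-12.9,-5.2,0,0,4.9],[13.6,-12.9,-5.2,0,0,4.9],[13.6,-12.9,-5.2,0,0,4.9]]]' 0 20; python3 -c "
from h import *
s=ctrl.sense();print(s['force'],s['grip_width'],s['time_s']);from scipy.spatial.transform import Rotation as R;q=s['ee_rot'];print(R.from_quat([*q[1:],q[0]]).as_matrix().round(3))
a=cap('scene','s1');cv2.imwrite('pics/s1c.png',cv2.resize(a['image'][110:260,120:320,::-1],(800,600),interpolation=2))"
```

```text
time_s: 1.77
eef_pos: [513.5, 173.2, 174.3]
ee_rot: [0.0, -0.046, 0.999, 0.0]
force: [0.7, -0.5, 0.3]
grip_width: 0.001
grip_force: 0.0
[ 0.74980812 -0.50716076  0.34537047] 0.0006928861593061069 1.7667
[[-0.996 -0.091  0.   ]
 [-0.091  0.996  0.   ]
 [-0.     0.    -1.   ]]
```

View pics/s1c.png

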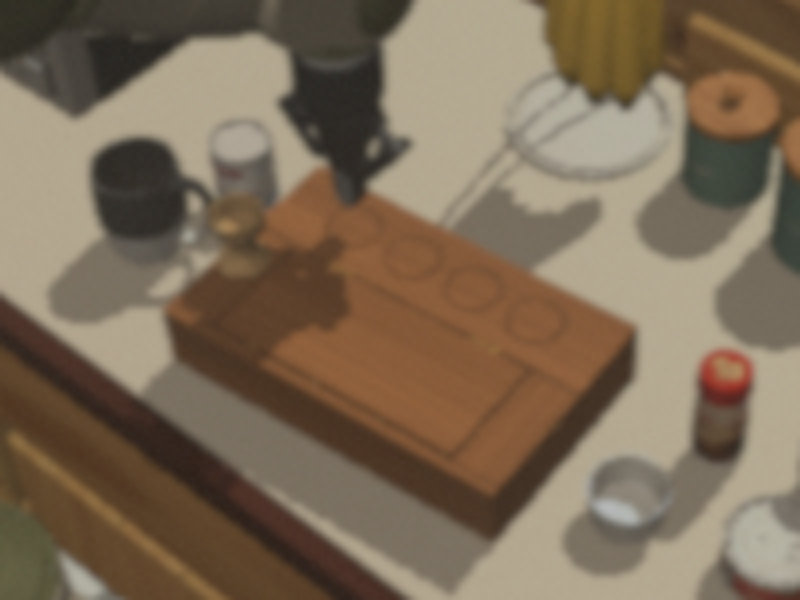

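The crop shows the closed fingertip at (350,195), right above the leftmost disc (355,228); everything else is undisturbed. I'll go down to just above it.

```bash
python3 -m creep '[[[0,0,-0.2,0,0,0],[0,0,-0.4,0,0,0],[0,0,-0.6,0,0,0],[0,0,-0.65,0,0,0],[0,0,-0.7,0,0,0]]]';  python3 -m creep '[[[0,0,-0.05,0,0,0],[0,0,-0.1,0,0,0],[0,0,-0.15,0,0,0],[0,0,-0.2,0,0,0],[0,0,-0.25,0,0,0],[0,0,-0.3,0,0,0],[0,0,-0.3,0,0,0]]]'
```

```text
time_s: 2.23
eef_pos: [513.4, 173.0, 156.0]
ee_rot: [-0.0, -0.045, 0.999, -0.0]
force: [-0.7, 0.5, -0.3]
grip_width: -0.002
grip_force: 0.0
time_s: 2.82
eef_pos: [513.4, 173.0, 148.6]
ee_rot: [-0.0, -0.045, 0.999, -0.0]
force: [-0.1, 0.2, 1.0]
grip_width: -0.001
grip_force: 0.0
```

```bash
python3 -m creep '[[[0,0,-0.05,0,0,0],[0,0,-0.1,0,0,0],[0,0,-0.14,0,0,0],[0,0,-0.14,0,0,0]]]';  python3 -m creep '[[[0,0,-0.03,0,0,0],[0,0,-0.06,0,0,0],[0,0,-0.06,0,0,0]]]'; python3 -m creep '[[[0,0,-0.03,0,0,0],[0,0,-0.06,0,0,0],[0,0,-0.06,0,0,0]]]'
```

```text
time_s: 3.15
eef_pos: [513.4, 173.0, 145.1]
ee_rot: [-0.0, -0.045, 0.999, 0.0]
force: [-0.6, 0.0, -0.8]
grip_width: 0.004
grip_force: 0.0
time_s: 3.4
eef_pos: [513.5, 173.0, 143.8]
ee_rot: [-0.0, -0.045, 0.999, -0.0]
force: [0.5, -0.1, -0.0]
grip_width: -0.004
grip_force: 0.0
time_s: 3.65
eef_pos: [513.5, 173.0, 142.7]
ee_rot: [0.0, -0.045, 0.999, -0.0]
force: [-1.5, -0.5, 4.0]
grip_width: -0.003
grip_force: 1.9
```

```bash
python3 -m creep '[[[0,0,-0.03,0,0,0],[0,0,-0.03,0,0,0]]]'
```

```text
time_s: 3.82
eef_pos: [513.6, 173.0, 142.6]
ee_rot: [0.0, -0.045, 0.999, -0.0]
force: [-4.4, -1.9, 11.0]
grip_width: -0.001
grip_force: 5.7
```

Place 3 is solid (11 N with no give). Next is place 2, at the same commanded depth.

```bash
python3 -m creep '[[[0,0,0.2,0,0,0],[0,-0.3,0.4,0,0,0],[0.1,-1.1,0.4,0,0,0],[0.2,-1.9,0.4,0,0,0],[0.24,-2.4,0.4,0,0,0],[0.24,-2.55,0.4,0,0,0],[0.24,-2.55,0.25,0,0,0],[0.24,-2.55,0.15,0,0,0],[0.24,-2.55,0.1,0,0,0],[0.24,-2.55,0.06,0,0,0],[0.24,-2.55,0.03,0,0,0],[0.24,-2.55,0.01,0,0,0],[0.24,-2.55,0.01,0,0,0]]]'
```

```text
time_s: 4.9
eef_pos: [519.4, 109.7, 142.0]
ee_rot: [-0.0, -0.046, 0.999, 0.0]
force: [-1.0, 1.2, 1.6]
grip_width: -0.002
grip_force: 1.2
```

```bash
python3 -m creep '[[[0,0,-0.03,0,0,0],[0,0,-0.05,0,0,0],[0,0,-0.05,0,0,0]]]'
```

```text
time_s: 5.15
eef_pos: [519.6, 109.4, 140.7]
ee_rot: [0.0, -0.045, 0.999, 0.0]
force: [-0.9, 2.1, 2.3]
grip_width: 0.0
grip_force: 1.4
```

Place 2 gives. I'll press it fully in, then lift clear.

```bash
python3 -m creep '[[[0,0,-0.06,0,0,0],[0,0,-0.12,0,0,0],[0,0,-0.17,0,0,0],[0,0,-0.17,0,0,0],[0,0,-0.17,0,0,0]]]'; python3 -m creep '[[[0,0,0.2,0,0,0],[0,0,0.8,0,0,0],[0,0,1.7,0,0,0],[0,0,2.7,0,0,0],[0,0,3.7,0,0,0],[0,0,4.5,0,0,0],[0,0,5.2,0,0,0],[0,0,5.6,0,0,0],[0,0,5.8,0,0,0],[0,0,5.8,0,0,0],[0,0,5.8,0,0,0],[0,0,5.8,0,0,0],[0,0,5.8,0,0,0],[0,0,5.8,0,0,0],[0,0,5.8,0,0,0],[0,0,5.8,0,0,0],[0,0,5.8,0,0,0],[0,0,5.8,0,0,0],[0,0,5.8,0,0,0],[0,0,5.8,0,0,0]]]'; python3 -c "
from h import *
a=cap('scene','s2');cv2.imwrite('pics/s2c.png',cv2.resize(a['image'][110:260,120:320,::-1],(800,600),interpolation=2))"
```

```text
time_s: 5.57
eef_pos: [519.6, 109.3, 136.4]
ee_rot: [0.0, -0.045, 0.999, 0.0]
force: [0.1, 2.9, 2.7]
grip_width: -0.002
grip_force: 1.8
time_s: 7.23
eef_pos: [519.5, 109.3, 281.4]
ee_rot: [-0.0, -0.045, 0.999, -0.0]
force: [0.0, -0.2, 0.8]
grip_width: 0.001
grip_force: 0.0
```

View pics/s2c.png

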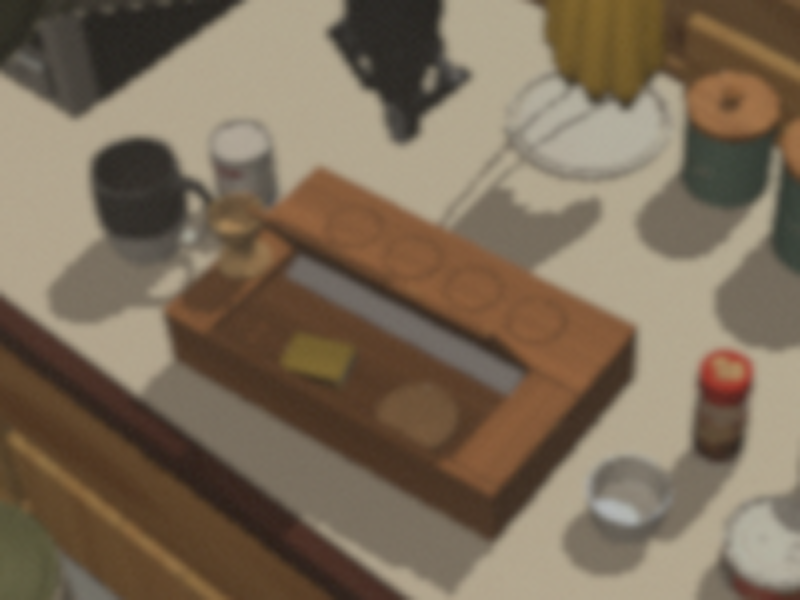

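The catch has released and the box's interior is visible. The flap looks nearly edge-on to this camera while it rises. Next I'll cross over it to the front.

```bash
python3 -m creep '[[[-0.3,-0.1,0,0,0,0],[-1,-0.35,0,0,0,0],[-1.9,-0.7,0,0,0,0],[-2.8,-1,0,0,0,0],[-3.7,-1.3,0,0,0,0],[-4.4,-1.6,0,0,0,0],[-5,-1.8,0,0,0,0],[-5.4,-1.9,0,0,0,0],[-5.5,-1.9,0,0,0,0],[-5.5,-1.9,0,0,0,0]]]'; python3 -c "
from h import *
a=cap('scene','s3');b=cap('top','t3');r=lambda i:cv2.resize(i,(400,600),interpolation=2)
cv2.imwrite('pics/s3c.png',np.hstack([r(a['image'][90:270,150:270,::-1]),r(b['image'][120:255,180:270,::-1])]))"
```

```text
time_s: 8.12
eef_pos: [381.5, 61.7, 281.6]
ee_rot: [0.0, -0.045, 0.999, -0.0]
force: [0.6, -0.3, -0.4]
grip_width: 0.004
grip_force: 0.0
```

View pics/s3c.png

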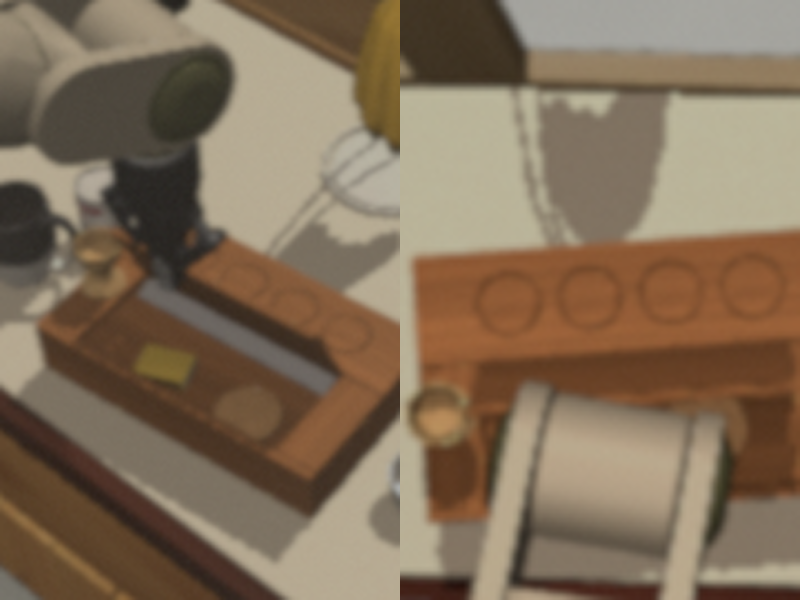

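The top view shows the flap raised and tilted forward, with the tool now in front of it. I'll go down and then push.

```bash
python3 -m creep '[[[0,0,-0.3,0,0,0],[0,0,-0.9,0,0,0],[0,0,-1.6,0,0,0],[0,0,-2.2,0,0,0],[0,0,-2.6,0,0,0],[0,0,-2.75,0,0,0],[0,0,-2.75,0,0,0],[0,0,-2.75,0,0,0]]]'; python3 -m creep '[[[0.2,0.02,0,0,0,0],[0.4,0.04,0,0,0,0],[0.6,0.06,0,0,0,0],[0.8,0.08,0,0,0,0],[1,0.1,0,0,0,0],[1.2,0.11,0,0,0,0],[1.4,0.13,0,0,0,0],[1.6,0.15,0,0,0,0],[1.8,0.17,0,0,0,0],[2,0.18,0,0,0,0],[2.2,0.2,0,0,0,0],[2.4,0.22,0,0,0,0],[2.6,0.24,0,0,0,0],[2.8,0.26,0,0,0,0],[3,0.28,0,0,0,0],[3.2,0.3,0,0,0,0],[3.4,0.31,0,0,0,0],[3.6,0.33,0,0,0,0]]]'
```

```text
time_s: 8.88
eef_pos: [382.3, 61.8, 212.7]
ee_rot: [0.0, -0.045, 0.999, -0.0]
force: [-0.2, -0.2, 0.4]
grip_width: -0.001
grip_force: 0.0
time_s: 10.38
eef_pos: [472.4, 70.1, 212.5]
ee_rot: [-0.0, -0.045, 0.999, 0.0]
force: [-1.1, 0.3, -0.7]
grip_width: 0.002
grip_force: 0.4
```

Light contact, about 1 N. I'll keep pushing towards the stop.

```bash
python3 -m creep '[[[0.15,0.01,0,0,0,0],[0.3,0.03,0,0,0,0],[0.45,0.04,0,0,0,0],[0.6,0.06,0,0,0,0],[0.75,0.07,0,0,0,0],[0.9,0.08,0,0,0,0],[0.9,0.08,0,0,0,0]]]'; python3 -m creep '[[[0.08,0.01,0,0,0,0],[0.16,0.01,0,0,0,0],[0.16,0.01,0,0,0,0]]]'
```

```text
time_s: 10.97
eef_pos: [495.2, 72.0, 212.7]
ee_rot: [0.0, -0.045, 0.999, -0.0]
force: [-0.7, 0.9, -0.3]
grip_width: -0.001
grip_force: 0.0
time_s: 11.22
eef_pos: [498.2, 72.3, 212.5]
ee_rot: [-0.001, -0.045, 0.999, 0.0]
force: [-3.3, -1.1, 1.9]
grip_width: -0.001
grip_force: 2.3
```

```bash
python3 -m creep '[[[0.05,0,0,0,0,0],[0.1,0.01,0,0,0,0],[0.1,0.01,0,0,0,0]]]'
```

```text
time_s: 11.47
eef_pos: [499.1, 72.5, 212.3]
ee_rot: [-0.004, -0.046, 0.999, -0.0]
force: [-15.4, -2.3, 7.0]
grip_width: -0.002
grip_force: 8.5
```

At the stop: 15 N, and the position agrees with 2.0 rad. I'll withdraw to the front, rise and look.

```bash
python3 -m creep '[[[-0.2,-0.02,0,0,0,0],[-0.7,-0.06,0,0,0,0],[-1.4,-0.13,0,0,0,0],[-2.2,-0.2,0,0,0,0],[-3,-0.28,0,0,0,0],[-3.6,-0.33,0.3,0,0,0],[-4,-0.37,1,0,0,0],[-4.2,-0.4,1.8,0,0,0],[-4.3,-0.4,2.6,0,0,0],[-4.3,-0.4,3.2,0,0,0],[-4.3,-0.4,3.5,0,0,0],[-4.3,-0.4,3.5,0,0,0],[-4.3,-0.4,3.5,0,0,0]]]'; python3 -c "
from h import *
a=cap('scene','s4');b=cap('top','t4');r=lambda i:cv2.resize(i,(400,600),interpolation=2)
y=np.array([-.092,.996]);x=np.array([.996,.092]);H=np.array([475.7,72.])
for c in(a,b):
  for th,col in((2.0,(0,255,0)),(1.7,(0,0,255))):
    for s in(-121,121):
      p=H+s*y-108*np.cos(th)*x;q=proj(c,[*p,65+108*np.sin(th)]);i=np.ascontiguousarray(c['image']);cv2.circle(i,tuple(int(v) for v in q.round()),1,col[::-1],-1);c['image']=i
cv2.imwrite('pics/s4c.png',np.hstack([r(a['image'][90:270,150:270,::-1]),r(b['image'][120:255,180:270,::-1])]))"
```

```text
time_s: 12.55
eef_pos: [393.5, 62.5, 299.7]
ee_rot: [0.0, -0.045, 0.999, -0.0]
force: [-0.0, -0.4, -0.8]
grip_width: -0.004
grip_force: 0.0
```

View pics/s4c.png

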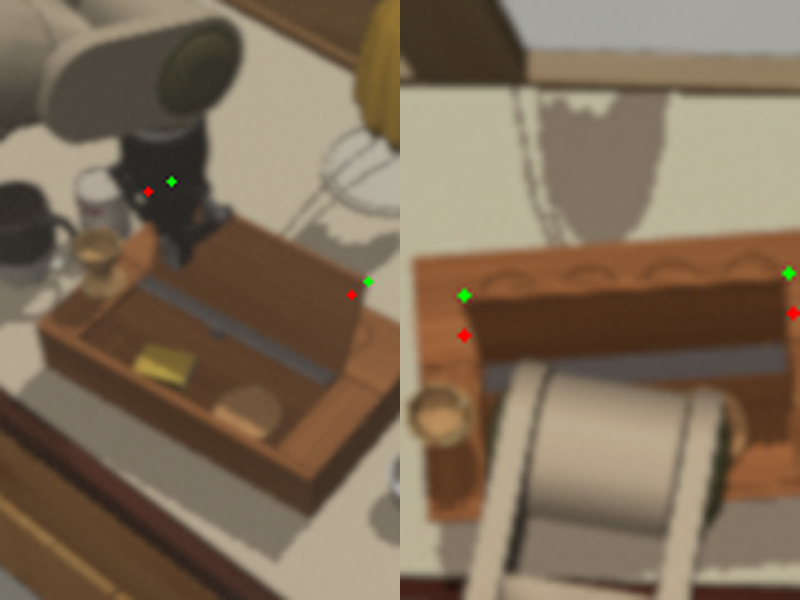

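The flap's lip lies on the green 2.0 rad marks in both views (top view: (464,295) to (788,273)). The egg cup and the other things in view have not moved, and the robot is clear.

```bash
python3 -c "
from h import *
print(ctrl.finish_job())"
```

```text
the job is handed in; nothing more can be done
None
```

The catch was the disc at place 2: I pressed it in, the flap sprang up, and I pushed it back to its stop at about 2.0 rad, with nothing gripped and nothing seen to move, then handed the job in at about 12.6 s.

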